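# Turn the inspection mirror onto the marker in the carton and hold it there

### The job

On the optical bench, first fold the carton's drop-down front flap fully open so that the red marker inside is exposed, and only then turn the sprung mirror by its orange grip until the inspection camera sees the marker in it, that is, until the green pointer, which shows where the line of sight goes after the mirror, points straight at the red marker. Finish while still holding the orange grip with the mirror steady at that angle: it springs back if let go. Leave the carton where it is clamped on its arc rail and do not shift or knock over the glassware, bottle and crucible standing about.

Things in the scene. Friction and masses are not known exactly. Their poses are not given: they have to be found in the camera images.
- mirror_face (a point): centre of the round mirror (62 mm across its black rim), 74 mm above the worktop, on the upright axis about which the mirror turns. The mirror stands upright; its own +x axis is the normal of the reflecting side, z up. Fixed on the bench, whose position and yaw vary.
- mirror_grip (a point): centre of the orange bar grip on top of the mirror, straight above mirror_face on the turning axis, 121 mm above the worktop. The bar is 12 mm thick along its own x axis (the mirror's normal), 36 mm long along its own y axis, 28 mm high (its top 135 mm above the worktop, its underside 107 mm); turn it with the fingers on the two broad faces, pointing down.
- mirror (a joint): angle of the mirror (rad): 0 at its stop, where a spring keeps it (about 0.04 N m there, 0.12 N m at 0.8 rad); grows to 1.2 counter-clockwise seen from above, following the grip. The angle needed lies between 0.47 and 0.80 and depends on where the carton is clamped: the normal of the reflecting side must halve the level angle between the directions from mirror_face to camera_lens and from mirror_face to marker.
- camera_lens (a point): centre of the front lens of the small grey inspection camera on a post on the bench, 72 mm above the worktop, 184 mm from the mirror, looking at it.
- marker (a point): centre of the red marker disc (24 mm) inside the carton, 60 mm above the worktop; it faces the mirror, 165 mm from its axis.
- carton (a joint): where the carton stands on its arc rail (rad), different each time; clamped, it must stay. The rail is an arc about the mirror axis, so the carton always faces the mirror. 0 where the marker and the mirror axis lie along the bench's own x axis; negative to the left, positive to the right seen from the robot.
- flap_hinge (a point): middle of the flap's hinge line at the carton's lower front edge, 28 mm above the worktop; the carton's own x axis points from the carton to the mirror (away from the robot), y along the hinge, z up. The carton is 62 mm along x (its opening 2.5 mm behind the hinge line), 64 mm along y; its top is 84 mm above the worktop and is left open over the 22 mm next to the closed flap.
- flap_tab (a point): centre of the part of the blue pull tab at the free edge of the flap that stands out over the carton: 68 mm from the hinge line. The tab is 10 mm thick, 30 mm wide along the hinge, and its edge lies 79 mm from the hinge line (107 mm above the worktop when closed). Its own z axis points from the hinge to the tab.
- flap (a joint): opening of the flap (rad): 0 closed and upright, 1.57 folded down level towards the mirror, away from the robot. A light hinge: it stands closed by itself and falls open by itself once it leans more than about 0.4.
- pointer (a joint): angle of the green sighting pointer (rad), geared to turn twice as far as the mirror: 0 with the mirror at its stop, growing counter-clockwise. A thin rod 42 mm above the worktop from the mirror axis out to 124 mm, always along the line of sight of the camera after reflection.
- sight_point (a point): where the camera's line of sight lands after the mirror: 165 mm from the mirror axis straight out along the green pointer, 60 mm above the worktop. It must lie on the red marker disc.
- beaker: bystander, to be left alone: clear glass beaker, 53 mm wide, 66 mm high; origin at the centre of its underside.
- vial: bystander, to be left alone: clear vial with a black cap, 25 mm wide, 54 mm high; origin at the centre of its underside.
- small_bottle: bystander, to be left alone: amber bottle with a white cap, 45 mm wide, 100 mm high; origin at the centre of its underside.
- dish: bystander, to be left alone: flat clear dish with lid, 94 mm wide, 16 mm high; origin at the centre of its underside.
- crucible: bystander, to be left alone: white ceramic crucible, 36 mm wide, 30 mm high; origin at the centre of its underside.

How it is judged:
By the outcome, as a careful person would: the job done as asked, in the order asked, and still so for the second after the job is handed in, while the arm keeps its last pose, push and grip.
It also fails if it takes over 48 s, if anything falls off the work surface, if the arm or the gripper's body presses on something with over 40 N, if the wrist force passes 120 N, or if a joint passes its speed limit or range.

### The arm

A 6-joint arm with a two-finger parallel gripper is mounted at the origin on a cart in front of the work surface, level with it; the furniture and walls round the work are solid. World frame = base frame: x ahead of the robot, y to its left, z up, the work surface at z = 0. Lengths are in m, angles in degrees, forces in N, time in s.
With the tool pointing down it reaches from about 0.375 to 0.9 m from the base axis. Payload 3.1 kg.
Tool frame: the origin (TCP) lies at the very end of the fingers, on their centre line; the grasp point (between the pads) lies 19 mm behind it (grip_point_offset is the distance from the TCP to the grasp point, in m); y points along the fingers, x is the direction in which the jaws open and shut, and the axes are right-handed (so a half turn about y gives the same grasp; the last joint's range is limited). The gripper opens to 87 mm and grips with 3 to 60 N. Pads are 19 mm wide; open, the fingers measure 117 mm over their backs; the gripper's body (75 mm by 190 mm) begins 51 mm behind the grasp point.
Start: joints at [60.017, 30.224, 82.088, -0, 67.689, -10.227], TCP at [0.211, 0.588, 0.223] pointing down, gripper open.
Joint ranges: [-176.69, 176.69], [-43.24, 126.21], [12.49, 139.97], [-82, 262], [0, 151.66], [-163.58, 163.58]. Speed limits (degrees/s): [159.86, 159.86, 180, 180, 180, 180].

### API

Orientations are given as a 3x3 rotation matrix whose columns are the frame's x, y, z axes.
In Python, from rig import * gives the robot as it stands.
- The arm moves only by the tool send_rows, never from a script. Its argument "moves" is text: rows parted by semicolons, each of 5 numbers parted by spaces: the finger opening in mm, from 0 to 87, then the shift along the tool's x, y, z in mm, then the turn about the tool's y in degrees. In form: fingers dx dy dz yaw; .... A call has 1 to 20 rows; each row shifts and turns the commanded pose from where the row before left it, along the tool's axes as they then stand; what a row does not reach is not made up. A row lasts 1/12 s, in which the tool goes at most 41.7 mm and 7.16 degrees, less where a joint would pass 70% of its speed; a pose out of reach is approached as far as the arm can. A call is refused whole if a number of a shift passes 41.7 or a number of a turn 7.16, either way. A call with a gripper value outside its range is refused whole. The fingers move at their own pace and stop on an object; the grip force is fixed at half the most. Time passes only in rows, so rows that do not move let the fingers close. It gives the time, the measured TCP pose, the force and the opening at its end, in the units of the state.
- read_state(): the state, without advancing time (a new reading comes with each control period).
- capture(name): name is "scene" or "top"; returns a dict with "image" (384x512x3 uint8, blue, green, red), "z_map" (384x512 float32, m along the optical axis (not along the pixel's ray), 0 where there is no reading), "mtx" (3x3 intrinsics, pixels), "origin" and "rotation" of the camera in the world. Camera axes: x right, y up, looking along -z (the intrinsics and any distortion apply to the point x, -y, -z); pixel columns grow to the right and rows downward; lengths in m; the calibration is good to about 2 mm. A picture is of the moment at which its call begins.
- hand_in(): hands the job in, once; it reports no verdict.
Trained networks look in a picture, given as the dict that the camera call returned (one of the last four; its "shot" number tells which), for a name from the list of things; names that differ only in an ending like _2 or _b are one class to them, and where a whole thing is asked for, a point or a joint stands for the part that bears it (a point fixed in the world has none). Each returns a list of dicts, best first, with "p" (0 to 1); they miss things now and then, are a little off and sometimes report something else, mostly with a low value. They report only what shows in the picture. A call takes as long as a camera call.
- search_frame(picture, name): "bbox" ([left, top, right, bottom] in pixels, round what is visible of it).
- masks_of(picture, name): "region" (384x512 bool, what is visible of it) and "bbox" ([left, top, right, bottom] in pixels, round what is visible of it).
- mark_of(picture, name): "pixel" ([row, column] in pixels: a listed point, or the origin of a listed thing).
The state is a dict: "time_s": time; "joint_positions": joint angles; "qvel": joint speeds; "tau": joint torques, N m; "position": TCP position; "tcp_rot": TCP orientation; "force": force on the tool from outside, world axes, zero at the start; "moment": the same for the moment, N m; "opening": opening from 0.0 (shut) to 1.0 (fully open).
Only numpy, scipy, OpenCV 4.12 (cv2) and the standard library are available. Lean on these libraries where they do the work, as an engineer would, in place of code of your own. Each camera call takes 0.05 s, during which the arm holds its last target. There are 200 camera calls.

## Working session

There is one attempt and no reset: what is moved stays moved. The work goes in short steps, Python scripts to look and compute and a tool call to move; the robot and the scene stay as the last step left them, time stands still between calls to the robot, and variables do not carry over. Pictures are saved under pics/ and viewed, about 8 in all and at most 12, crops included, and the job is handed in when it is done.

Besides the shell and the picture viewer there is one more tool, called as name(argument=value, ...) on one line, values as JSON. send_rows: Moves the arm, as the interface text tells. Its arguments: {"type":"object","properties":{"moves":{"type":"string"}},"required":["moves"]}

```bash
mkdir -p pics; ls; cat > h.py <<'E'
from rig import *
import numpy as np, cv2
def world(c,px,z=None):
    """pixel (row,col) -> world; on the plane z, or by depth map"""
    r,k=px; m=c["mtx"]
    d=np.array([(k-m[0,2])/m[0,0],-(r-m[1,2])/m[1,1],-1.])
    R=np.array(c["rotation"]);o=np.array(c["origin"]);w=R@d
    if z is None:
        t=float(c["z_map"][int(round(r)),int(round(k))])
    else: t=(z-o[2])/w[2]
    return o+t*w
def proj(c,P):
    R=np.array(c["rotation"]);o=np.array(c["origin"]);q=R.T@(np.array(P)-o);m=c["mtx"]
    return m[1,2]-m[1,1]*q[1]/-q[2], m[0,2]+m[0,0]*q[0]/-q[2]
E
python3 - <<'E'
from h import *
H=dict(mirror_face=.074,mirror_grip=.121,camera_lens=.072,marker=.06,flap_hinge=.028,flap_tab=.096,sight_point=.06,beaker=0,vial=0,small_bottle=0,dish=0,crucible=0)
for n in("scene","top"):
    c=capture(n); cv2.imwrite(f"pics/{n}0.png",c["image"]); print(n,c["origin"],[k for k in c])
    for k,z in H.items():
        for m in mark_of(c,k)[:2]:
            print(k,round(m["p"],2),np.round(m["pixel"],1),np.round(world(c,m["pixel"],z),3),np.round(world(c,m["pixel"]),3))
s=read_state();print(s["time_s"],s["tcp_rot"],s["position"],s["opening"])
E
```

```text
pics
scene [-0.0336793  -0.67410723  0.62182489] ['image', 'z_map', 'mtx', 'origin', 'rotation', 'shot']
mirror_face 0.79 [205.3 296.5] [ 0.513 -0.16   0.074] [ 0.587 -0.091  0.   ]
mirror_face 0.51 [212.5 253.6] [ 0.414 -0.117  0.074] [ 0.388 -0.149  0.105]
mirror_grip 0.62 [187.4 298.7] [ 0.52  -0.156  0.121] [ 0.517 -0.159  0.124]
camera_lens 0.65 [252.2 285.1] [ 0.382 -0.262  0.072] [ 0.373 -0.271  0.084]
marker 0.66 [229.3 245.6] [ 0.372 -0.141  0.06 ] [ 0.391 -0.116  0.034]
flap_hinge 0.9 [238.1 253.1] [ 0.389 -0.147  0.028] [ 0.367 -0.174  0.058]
flap_tab 0.56 [203.  300.3] [ 0.505 -0.18   0.096] [ 0.525 -0.161  0.076]
beaker 0.65 [186.9 184.4] [0.393 0.181 0.   ] [0.365 0.125 0.041]
vial 0.6 [172.4 177.5] [0.418 0.266 0.   ] [0.377 0.181 0.056]
small_bottle 0.64 [323.6 342. ] [ 0.388 -0.423  0.   ] [ 0.37  -0.433  0.025]
crucible 0.6 [176.1 202.8] [0.467 0.198 0.   ] [0.403 0.086 0.08 ]
top [ 0.39178441 -0.08366248  1.34312636] ['image', 'z_map', 'mtx', 'origin', 'rotation', 'shot']
mirror_face 0.73 [168.1 279.6] [ 0.525 -0.145  0.074] [ 0.528 -0.146  0.05 ]
mirror_grip 0.76 
[... 503 characters left out ...]
5]
beaker 0.78 [204.7 175.7] [0.409 0.186 0.   ] [0.409 0.186 0.002]
vial 0.45 [213.9 360.5] [ 0.389 -0.411  0.   ] [ 0.389 -0.398  0.054]
vial 0.4 [203.7 157.8] [0.412 0.244 0.   ] [ 0.412  0.244 -0.   ]
small_bottle 0.36 [166.  281.6] [ 0.54  -0.155  0.   ] [ 0.526 -0.148  0.132]
dish 0.95 [150.4 163. ] [0.586 0.232 0.   ] [0.584 0.229 0.016]
crucible 0.51 [186.6 168.7] [0.468 0.21  0.   ] [0.467 0.21  0.004]
crucible 0.46 [168.1 280.6] [ 0.533 -0.152  0.   ] [ 0.521 -0.146  0.115]
1.3 [[ 3.38000399e-01 -1.31143343e-05 -9.41145966e-01]
 [ 9.41145967e-01  1.67145768e-05  3.38000399e-01]
 [ 1.12982064e-05 -1.00000000e+00  1.79920364e-05]] [0.2112185  0.58822361 0.22254381] 0.9997557295254944
```

```bash
python3 - <<'E'
import cv2
a=cv2.imread("pics/scene0.png")[130:350,150:400];b=cv2.imread("pics/top0.png")[120:260,220:400]
cv2.imwrite("pics/s0.png",cv2.resize(a,None,fx=2.7,fy=2.7,interpolation=2));cv2.imwrite("pics/t0.png",cv2.resize(b,None,fx=4.2,fy=4.2,interpolation=2))
E
```

```text
(no output)
```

View pics/s0.png

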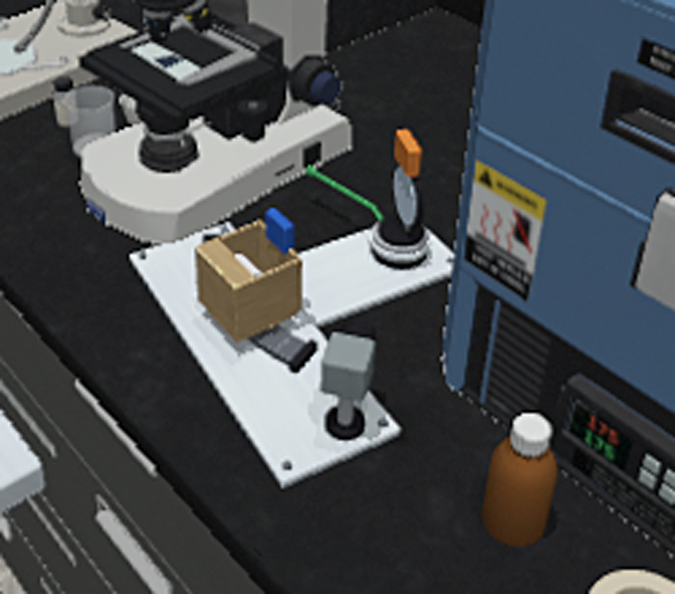

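View pics/t0.png

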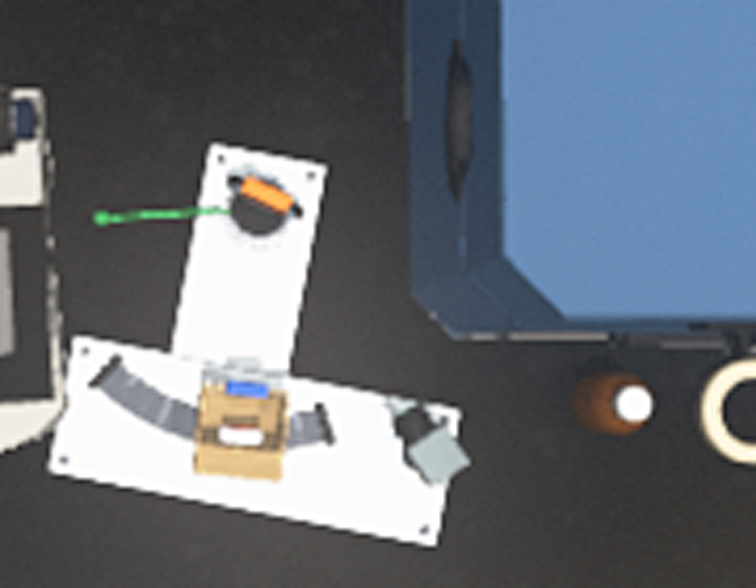

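The two crops show the bench between the microscope on the left and the oven on the right. The carton is closed, with its blue tab at (245,388) in the top crop. The orange grip is at (268,193) and the green pointer points left to (100,218). Next I'll check obstacle heights for the route.

```bash
python3 - <<'E'
from h import *
G={}
for n in("scene","top"):
    c=capture(n)
    P=np.array([[world(c,(r,k)) for k in range(0,512,2)] for r in range(0,384,2)]).reshape(-1,3)
    v=c["z_map"][::2,::2].reshape(-1)>0
    P=P[v]
    for p in P:
        i,j=int(np.floor(p[0]/.05)),int(np.floor(p[1]/.05)); G[i,j]=max(G.get((i,j),-.1),p[2])
print("y:   ",*[f"{j*5:4d}" for j in range(13,-9,-1)])
for i in range(16,3,-1): print(f"{i*5:4d} ",*[f"{int(round(100*G[i,j])):4d}" if (i,j) in G else "   ." for j in range(13,-9,-1)])
# oven edge near mirror, 1 cm, from both
t=c; P=np.array([[world(t,(r,k)) for k in range(200,400)] for r in range(100,260)]).reshape(-1,3)
m=(P[:,2]>.02)&(P[:,1]<-.2)&(P[:,0]>.42); 
for x in np.arange(.42,.64,.04):
    q=P[m&(abs(P[:,0]-x)<.02)]; q=q[np.argsort(-q[:,1])][:3]; print(round(x,2),np.round(q,3).tolist())
E
```

```text
y:      65   60   55   50   45   40   35   30   25   20   15   10    5    0   -5  -10  -15  -20  -25  -30  -35  -40
  80     .    .    .   24   49   49   24   24   24   24   49   49   49   49   51   51   51   52    .    .    .    .
  75     0    .    .   24   50   56   56   49   24   25   59   54   49   49   49   50   50   61    1   39   39   39
  70     0    0    .   25   24   49   49   49   49   25   62   75   75   75   75   75   75   75   64   39   39   39
  65     3    2    1   25   50   50   25   75   75   84   84   84   75   75   75   75   75   84   85   85   85   85
  60     2    2    0    0   50   58   58   74   82   87   68   21   23   10    1    1    0    0    1   62   68   39
  55     0    1    1    1    1   15    3    3   68   86   10   25   25   25    0    0    2    3    1   39   39   39
  50     1    0    1    0   17   27   27    3    2    2   14   25   25   25    5    4   14   14    1   39   39   39
  45     1    1    1    0   24   25   24   25   23    3   15   32   33   32   15    1    3    3    1   39   39   39
  40     2    2    1   22    4   37   37   30   20    7 
[... 282 characters left out ...]
   9    0
  25    34   33    2    2    3   38   38   38    1    1    1   37   37   37    1    1    1    1    1    1    1    1
  20     0   33   47   45   34    0    1    0    1    0    0    1    0    1    1    0    0    0    1    1    1    1
0.42 [[0.44, -0.293, 0.04], [0.44, -0.294, 0.13], [0.439, -0.294, 0.277]]
0.46 [[0.466, -0.268, 0.122], [0.479, -0.268, 0.101], [0.471, -0.269, 0.368]]
0.5 [[0.518, -0.266, 0.24], [0.516, -0.266, 0.255], [0.516, -0.267, 0.237]]
0.54 [[0.546, -0.265, 0.21], [0.555, -0.266, 0.209], [0.533, -0.266, 0.226]]
0.58 [[0.59, -0.265, 0.229], [0.582, -0.265, 0.229], [0.595, -0.265, 0.228]]
0.62 [[0.611, -0.264, 0.248], [0.601, -0.265, 0.23], [0.603, -0.265, 0.246]]
```

View pics/scene0.png

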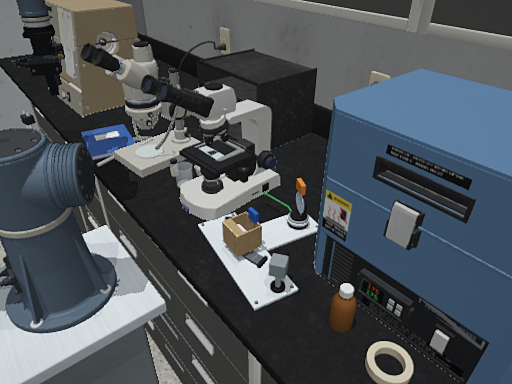

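View pics/top0.png

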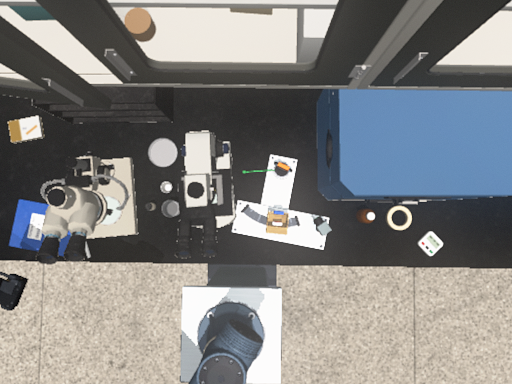

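The first view shows the microscope's eyepieces up to 0.37 m high between the arm and the bench. The oven face is at y=-0.265. I'll go up, pull in, then swing over the microscope.

send_rows(moves="0 0 -40 0 0;0 0 -40 0 0;0 0 -40 0 0;0 0 -40 0 0;0 0 -40 0 0;0 0 -40 0 0;0 -40 0 0 0;0 -40 0 0 0;0 -40 0 0 0;0 -40 0 0 0;0 -20 0 0 0;0 0 0 0 0;0 0 0 0 0")

```text
time_s: 2.48
position: [0.1501, 0.4183, 0.4634]
tcp_rot: [[0.338, 0.001, -0.941], [0.941, 0.002, 0.338], [0.002, -1.0, -0.001]]
force: [0.4, 0.6, 0.8]
opening: 0.092
```

send_rows(moves="0 -1.8 0 -40 5.14;0 -1.8 0 -40 5.14;0 -1.8 0 -40 5.14;0 -1.8 0 -40 5.14;0 -1.8 0 -40 5.14;0 -1.8 0 -40 5.14;0 -1.8 0 -40 5.14;0 -1.8 0 -40 5.14;0 -1.8 0 -40 5.14;0 -1.8 0 -40 5.14;0 -1.8 0 -40 5.14;0 -1.8 0 -40 5.14;0 -1.8 0 -40 5.14;0 -1.8 0 -40 5.14;0 0 0 -40 0;0 0 0 -40 0;0 0 0 0 0;0 0 0 0 0")

```text
time_s: 3.98
position: [0.4446, -0.0973, 0.4618]
tcp_rot: [[0.999, -0.001, 0.035], [-0.035, 0.001, 0.999], [-0.001, -1.0, 0.001]]
force: [-0.0, 0.3, 0.2]
opening: -0.0
```

send_rows(moves="0 -41 0 -20 0;0 -41 0 -20 0;0 0 40 -3 0;0 0 40 0 0;0 0 40 0 0;0 0 40 0 0;0 0 40 0 0;0 0 40 0 0;0 0 40 0 0;0 0 40 0 0;0 0 0 0 0;0 0 0 0 0")

```text
time_s: 4.98
position: [0.3668, -0.1304, 0.141]
tcp_rot: [[1.0, -0.005, 0.028], [-0.028, 0.004, 1.0], [-0.006, -1.0, 0.004]]
force: [0.6, 0.0, 0.9]
opening: 0.006
```

```bash
python3 - <<'E'
from h import *
s=read_state();print(s["time_s"],s["position"],s["force"])
c=capture("scene");a=c["image"][170:290,190:310];cv2.imwrite("pics/a.png",cv2.resize(a,None,fx=4,fy=4,interpolation=2))
m=masks_of(c,"flap_tab")
for q in m[:2]: 
    r=q["region"]; rr,kk=np.nonzero(r); P=np.array([world(c,p) for p in zip(rr,kk)]); print(q["p"],q["bbox"],np.round(np.median(P,0),3),np.round(np.percentile(P,[5,95],axis=0),3).tolist())
hsv=cv2.cvtColor(c["image"],cv2.COLOR_BGR2HSV); b=(hsv[...,0]>105)&(hsv[...,0]<130)&(hsv[...,1]>170); b[:170]=0;b[290:]=0;b[:,:200]=0;b[:,300:]=0
rr,kk=np.nonzero(b);print(len(rr)); 
if len(rr):
    P=np.array([world(c,p) for p in zip(rr,kk)]);print(np.round(np.median(P,0),3),np.round(np.percentile(P,[5,95],axis=0),3).tolist())
E
```

```text
4.9833 [ 0.36682391 -0.13042576  0.14095184] [0.63343741 0.03218937 0.89741827]
0.56 [247.2, 209.8, 259.8, 229.2] [ 0.39  -0.142  0.084] [[0.386, -0.164, 0.049], [0.395, -0.119, 0.107]]
145
[ 0.388 -0.148  0.1  ] [[0.363, -0.168, 0.081], [0.395, -0.129, 0.19]]
```

View pics/a.png

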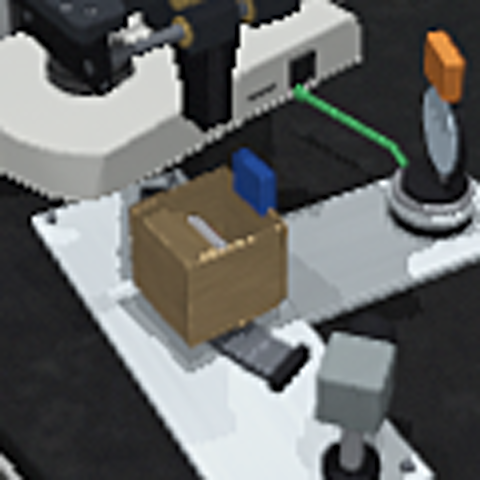

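```bash
python3 - <<'E'
from h import *
c=capture("scene");s=read_state();print(s["position"],proj(c,s["position"]),proj(c,[.395,-.142,.107]))
t=capture("top");print(proj(t,s["position"]))
cv2.imwrite("pics/b.png",np.hstack([cv2.resize(c["image"][60:300,150:350],None,fx=2,fy=2,interpolation=2),cv2.resize(t["image"][130:290,200:333],None,fx=3,fy=3,interpolation=2)]))
E
```

```text
[ 0.36929345 -0.13279405  0.14486881] (np.float64(197.74066553909446), np.float64(242.06021397557362)) (np.float64(209.233646453379), np.float64(253.91904099998595))
(np.float64(219.45488342309562), np.float64(275.83985903742604))
```

View pics/b.png

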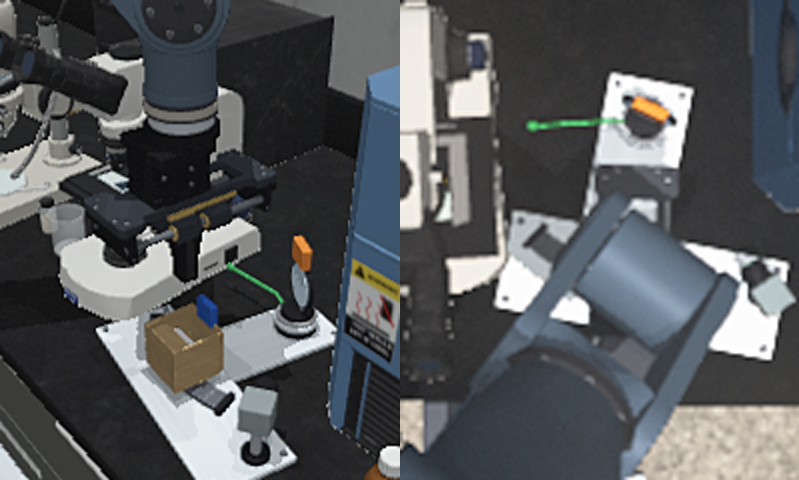

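The gripper body's long side lies along the jaw axis, and the closed fingertips hang just above the carton at (188,278), behind the blue tab. Now down to tab height.

send_rows(moves="0 -4 0 -4 0;0 0 20 0 0;0 0 20 0 0;0 0 10 0 0;0 0 0 0 0;0 0 0 0 0;0 0 0 0 0")

```text
time_s: 5.77
position: [0.3638, -0.1367, 0.0939]
tcp_rot: [[1.0, 0.003, 0.03], [-0.03, -0.002, 1.0], [0.003, -1.0, -0.002]]
force: [-0.2, 0.4, 0.3]
opening: 0.007
```

send_rows(moves="0 8 0 0 0;0 8 0 0 0;0 8 0 0 0;0 8 0 0 0;0 8 0 0 0;0 8 0 0 0;0 8 0 0 0;0 0 0 0 0;0 0 0 0 0;0 0 0 0 0;0 0 0 0 0;0 0 0 0 0")

```text
time_s: 6.77
position: [0.4185, -0.1374, 0.0925]
tcp_rot: [[1.0, -0.001, 0.03], [-0.03, 0.0, 1.0], [-0.001, -1.0, 0.0]]
force: [-0.5, -0.3, 0.9]
opening: 0.011
```

```bash
cat > tab.py <<'E'
from h import *
def blue(c):
    hsv=cv2.cvtColor(c["image"],cv2.COLOR_BGR2HSV); b=((hsv[...,0]>112)&(hsv[...,0]<128)&(hsv[...,1]>180)).astype(np.uint8); b[:190]=0;b[280:]=0;b[:,:230]=0;b[:,310:]=0
    n,l,s,ce=cv2.connectedComponentsWithStats(b); 
    if n<2: return None
    i=1+np.argmax(s[1:,4]); rr,kk=np.nonzero(l==i); P=np.array([world(c,p) for p in zip(rr,kk)])
    return s[i],np.round(np.median(P,0),3),np.round(np.percentile(P,[5,95],axis=0),3).tolist()
E
python3 - <<'E'
from tab import *
s=read_state();print(s["time_s"],s["position"],s["force"])
c=capture("scene"); print(blue(c)); print([(m["p"],m["pixel"],np.round(world(c,m["pixel"],.06),3)) for m in mark_of(c,"marker")])
E
```

```text
6.7667 [ 0.41851813 -0.13740911  0.0924927 ] [-0.48923214 -0.25398404  0.87958741]
(array([232, 199,   2,   2,   2], dtype=int32), array([ 0.332, -0.15 ,  0.166]), [[0.332, -0.152, 0.166], [0.332, -0.148, 0.166]])
[(0.85, [231.3, 239.3], array([ 0.356, -0.138,  0.06 ]))]
```

send_rows(moves="0 0 -40 0 0;0 0 -40 0 0;0 0 -40 0 0;87 0 -20 0 0;87 0 0 0 0;87 0 0 0 0")

```text
time_s: 7.37
position: [0.4194, -0.1379, 0.2336]
tcp_rot: [[1.0, 0.003, 0.03], [-0.03, -0.002, 1.0], [0.003, -1.0, -0.002]]
force: [0.8, -0.2, -1.3]
opening: 0.15
```

```bash
python3 - <<'E'
from tab import *
s=read_state();print(s["time_s"],s["position"],s["force"])
c=capture("scene"); print(blue(c))
H=dict(flap_tab=.028,flap_hinge=.028,mirror_grip=.121,mirror_face=.074,camera_lens=.072,marker=.06)
for k,z in H.items(): print(k,[(round(m["p"],2),np.round(m["pixel"],1),np.round(world(c,m["pixel"],z),3)) for m in mark_of(c,k)[:1]])
a=c["image"][150:290,200:330]
cv2.imwrite("pics/d.png",cv2.resize(a,None,fx=4,fy=4,interpolation=2))
E
```

```text
7.3667 [ 0.41942016 -0.13789094  0.23359483] [ 0.79571003 -0.15587459 -1.2593181 ]
(array([263, 221,   1,   1,   1], dtype=int32), array([ 0.47 , -0.086,  0.001]), [[0.47, -0.086, 0.001], [0.47, -0.086, 0.001]])
flap_tab [(0.67, array([229.2, 277.8]), array([ 0.456, -0.159,  0.028]))]
flap_hinge [(0.63, array([240.7, 255.8]), array([ 0.388, -0.158,  0.028]))]
mirror_grip [(0.55, array([185.5, 298. ]), array([ 0.525, -0.149,  0.121]))]
mirror_face [(0.95, array([204.5, 301.2]), array([ 0.524, -0.165,  0.074]))]
camera_lens [(0.58, array([250.5, 282. ]), array([ 0.38 , -0.254,  0.072]))]
marker [(0.87, array([230., 241.]), array([ 0.362, -0.136,  0.06 ]))]
```

View pics/d.png

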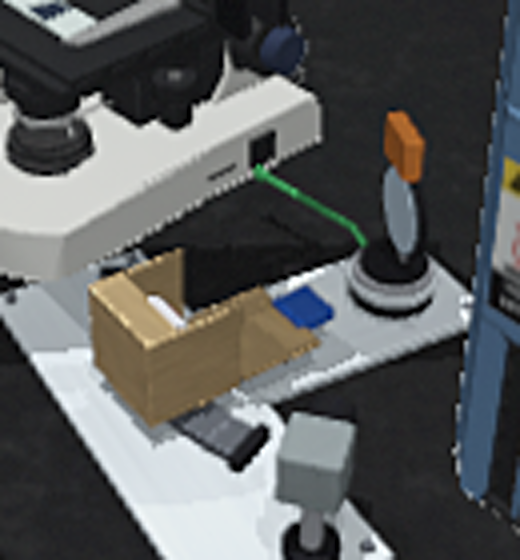

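The flap lies flat with the blue tab at (303,305), so it is open. Now I'll measure the grip, pointer and angles.

```bash
python3 - <<'E'
from tab import *
c=capture("scene");print("tab z",[np.round(world(c,(r,276)),3) for r in (224,226,228)])
t=capture("top"); im=cv2.imread("pics/top0.png"); hsv=cv2.cvtColor(im,cv2.COLOR_BGR2HSV)
o=(hsv[...,0]>5)&(hsv[...,0]<22)&(hsv[...,1]>200)&(hsv[...,2]>150); o[:150]=0;o[185:]=0;o[:,:260]=0;o[:,310:]=0
rr,kk=np.nonzero(o); P=np.array([world(t,p,.135) for p in zip(rr,kk)])[:,:2]
ctr=P.mean(0);u,s,v=np.linalg.svd(P-ctr);n=np.array([-v[0,1],v[0,0]]);n*=-np.sign(n[0]);print("grip top",len(rr),ctr,np.ptp(P@v[0]),np.ptp(P@n),"normal deg",np.degrees(np.arctan2(n[1],n[0])))
h2=cv2.cvtColor(c["image"],cv2.COLOR_BGR2HSV);o=(h2[...,0]>5)&(h2[...,0]<22)&(h2[...,1]>180);o[:170]=0;o[205:]=0;o[:,:290]=0;o[:,312:]=0
rr,kk=np.nonzero(o);Q=np.array([world(c,(p[0],p[1])) for p in zip(rr,kk)]);print("grip scene",len(rr),np.median(Q,0),world(c,((rr.min()+rr.max())/2,(kk.min()+kk.max())/2),.121))
g=(hsv[...,0]>45)&(hsv[...,0]<80)&(hsv[...,1]>130);g[:150]=0;g[190:]=0;g[:,:235]=0;g[:,275:]=0
rr,kk=np.nonzero(g);P=np.array([world(t,p,.042) for p in zip(rr,kk)])[:,:2];u,s,v=np.linalg.svd(P-P.mean(0));d=v[0]*np.sign(v[0,1])
print("pointer",len(rr),P.mean(0),P[np.argmax(P@d)],np.degrees(np.arctan2(d[1],d[0])))
m=ctr;p=P.mean(0)
for nm,q in dict(lens_top=(.380,-.254),lens_sc=(.381,-.258),marker_top=(.353,-.143),marker_sc=(.36,-.137),tip=P[np.argmax(P@d)]).items():
    w=np.array(q)-m;print(nm,np.degrees(np.arctan2(w[1],w[0]))%360,np.hypot(*w))
# carton: cardboard side walls direction in old top picture
b=(hsv[...,0]>8)&(hsv[...,0]<25)&(hsv[...,1]>60)&(hsv[...,2]>90);b[:205]=0;b[240:]=0;b[:,:262]=0;b[:,:262]=0;b[:,295:]=0
rc=cv2.minAreaRect(np.argwhere(b).astype(np.float32));print("carton",rc,[np.round(world(t,q,.084)[:2],3).tolist() for q in cv2.boxPoints(rc)])
E
```

```text
tab z [array([ 0.462, -0.145,  0.032]), array([ 0.457, -0.151,  0.032]), array([ 0.451, -0.157,  0.033])]Traceback (most recent call last):
  File "<stdin>", line 5, in <module>
IndexError: too many indices for array: array is 1-dimensional, but 2 were indexed
```

```bash
cat > m.py <<'E'
from tab import *
c=capture("scene")
t=capture("top"); im=cv2.imread("pics/top0.png"); hsv=cv2.cvtColor(im,cv2.COLOR_BGR2HSV)
o=(hsv[...,0]>4)&(hsv[...,0]<22)&(hsv[...,1]>150)&(hsv[...,2]>120); o[:150]=0;o[185:]=0;o[:,:265]=0;o[:,305:]=0
rr,kk=np.nonzero(o); P=np.array([world(t,p,.135) for p in zip(rr,kk)])[:,:2]
ctr=P.mean(0);u,s,v=np.linalg.svd(P-ctr);n=np.array([-v[0,1],v[0,0]]);n*=-np.sign(n[0]);print("grip top",len(rr),ctr,np.ptp(P@v[0]),np.ptp(P@n),"normal deg",np.degrees(np.arctan2(n[1],n[0])))
h2=cv2.cvtColor(c["image"],cv2.COLOR_BGR2HSV);o=(h2[...,0]>4)&(h2[...,0]<22)&(h2[...,1]>150);o[:170]=0;o[205:]=0;o[:,:290]=0;o[:,312:]=0
rr,kk=np.nonzero(o)
Q=np.array([world(c,(p[0],p[1])) for p in zip(rr,kk)]);print("grip scene",len(rr),np.median(Q,0),world(c,((rr.min()+rr.max())/2,(kk.min()+kk.max())/2),.121))
g=(hsv[...,0]>45)&(hsv[...,0]<80)&(hsv[...,1]>130);g[:150]=0;g[190:]=0;g[:,:235]=0;g[:,275:]=0
rr,kk=np.nonzero(g);P=np.array([world(t,p,.042) for p in zip(rr,kk)])[:,:2];u,s,v=np.linalg.svd(P-P.mean(0));d=v[0]*np.sign(v[0,1])
print("pointer",len(rr),P.mean(0),P[np.argmax(P@d)],np.degrees(np.arctan2(d[1],d[0])))
m=ctr
for nm,q in dict(lens_top=(.380,-.254),lens_sc=(.381,-.258),marker_top=(.353,-.143),marker_sc=(.36,-.137),tip=P[np.argmax(P@d)]).items():
    w=np.array(q)-m;print(nm,np.degrees(np.arctan2(w[1],w[0]))%360,np.hypot(*w))
b=(hsv[...,0]>8)&(hsv[...,0]<25)&(hsv[...,1]>60)&(hsv[...,2]>90);b[:205]=0;b[240:]=0;b[:,:262]=0;b[:,295:]=0
rc=cv2.minAreaRect(np.argwhere(b).astype(np.float32));print("carton",rc,[np.round(world(t,q,.084)[:2],3).tolist() for q in cv2.boxPoints(rc)])
E
python3 -c "
import cv2;h=cv2.cvtColor(cv2.imread('pics/top0.png'),cv2.COLOR_BGR2HSV);print(h[163:170,278:288:2].tolist())";python3 m.py
```

```text
[[[13, 178, 225], [16, 171, 255], [11, 161, 187], [112, 25, 114], [107, 11, 212]], [[16, 171, 254], [18, 165, 254], [16, 170, 255], [13, 170, 205], [117, 21, 131]], [[16, 171, 252], [19, 161, 255], [18, 165, 254], [18, 168, 255], [12, 156, 209]], [[8, 132, 139], [15, 168, 245], [19, 157, 255], [18, 162, 254], [18, 169, 255]], [[9, 46, 95], [7, 104, 125], [15, 169, 246], [18, 160, 255], [18, 162, 253]], [[110, 10, 79], [9, 33, 102], [8, 114, 130], [15, 168, 246], [18, 159, 255]], [[170, 10, 78], [130, 10, 79], [9, 35, 101], [7, 105, 126], [14, 171, 247]]]
grip top 48 [ 0.5256811  -0.15242607] 0.035291866826918344 0.01225705235961394 normal deg 155.70957772568212
grip scene 130 [ 0.52282944 -0.15944971  0.12605654] [ 0.52651542 -0.15569421  0.121     ]
pointer 16 [ 0.51730039 -0.05718586] [ 0.51476557 -0.03183958] 93.24838541667181
lens_top 214.88554928624572 0.17759573896148445
lens_sc 216.11826297303074 0.17910465022778296
marker_top 176.87552040665628 0.17293817839898148
marker_sc 174.68069738328438 0.16639768920214126
tip 95.17233805914078 0.12107952369165768
carton ((222.6438446044922, 277.1571044921875), (21.552156448364258, 20.554370880126953), 86.18592071533203) [[0.391, -0.109], [0.329, -0.105], [0.326, -0.17], [0.388, -0.174]]
```

send_rows(moves="60 27 0 -3 0;60 27 0 -3 0;60 27 0 -3 0;60 26 0 -2 0;60 0 0 0 5.65;60 0 0 0 5.65;60 0 0 0 5.65;60 0 0 0 5.65;60 0 20 0 0;60 0 20 0 0;60 0 0 0 0;60 0 0 0 0;60 0 0 0 0;60 0 0 0 0")

```text
time_s: 9.08
position: [0.5265, -0.1522, 0.1936]
tcp_rot: [[0.911, 0.002, 0.412], [-0.412, -0.001, 0.911], [0.002, -1.0, -0.0]]
force: [-0.4, 1.3, 0.6]
opening: 0.69
```

```bash
python3 - <<'E'
from h import *
L=[]
for i in range(4):
    capture("scene");s=read_state();L.append(s["position"])
print(np.round(L,4),s["opening"],s["tcp_rot"][:,0],s["time_s"],np.round(s["joint_positions"],1))
d=np.array([.5255,-.1525,.110])-np.mean(L,0);print(1000*s["tcp_rot"].T@d)
E
```

```text
[[ 0.5265 -0.1522  0.1937]
 [ 0.5264 -0.1521  0.1936]
 [ 0.5263 -0.152   0.1935]
 [ 0.5261 -0.152   0.1934]] 0.6838894329194585 [ 0.91128351 -0.41177645  0.00158968] 9.2833 [-27.8  26.4  95.1   0.   58.4  -3.5]
[-0.72570682 83.5518261  -0.71421356]
```

send_rows(moves="60 0 25 0 0;60 0 25 0 0;60 0 20 0 0;60 0 13 0 0;60 0 0 0 0;60 0 0 0 0;60 0 0 0 0")

```text
time_s: 9.87
position: [0.5265, -0.1522, 0.1105]
tcp_rot: [[0.911, 0.002, 0.412], [-0.412, -0.001, 0.911], [0.002, -1.0, -0.0]]
force: [-0.6, -0.6, 0.7]
opening: 0.687
```

```bash
python3 - <<'E'
from h import *
c=capture("scene");s=read_state();print(s["position"],s["force"],s["moment"])
a=c["image"][140:250,230:340]
cv2.imwrite("pics/e.png",cv2.resize(a,None,fx=5,fy=5,interpolation=2))
E
```

```text
[ 0.52670408 -0.15226314  0.11078867] [-0.55606016  0.91080527  0.50666886] [-0.10117261  0.04508287 -0.00663348]
```

View pics/e.png

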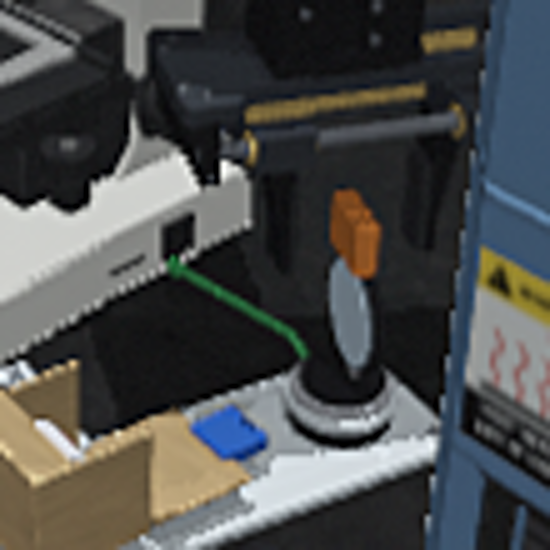

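The fingers straddle the orange grip: left finger about (280,220), right about (425,195), grip (355,232). Closing now.

send_rows(moves="0 0 0 0 0;0 0 0 0 0;0 0 0 0 0;0 0 0 0 0;0 0 0 0 0;0 0 0 0 0;0 0 0 0 0;0 0 0 0 0;0 0 0 0 0;0 0 0 0 0")

```text
time_s: 10.75
position: [0.5277, -0.1527, 0.1097]
tcp_rot: [[0.911, 0.004, 0.412], [-0.412, -0.002, 0.911], [0.004, -1.0, 0.0]]
force: [4.4, -1.1, -2.8]
opening: 0.139
```

send_rows(moves="0 1 0 0 0;0 0 0 0 -3;0 0 0 0 -3;0 0 0 0 -3;0 0 0 0 -3;0 0 0 0 -3;0 0 0 0 -3;0 0 0 0 -3;0 0 0 0 -3;0 0 0 0 -3;0 0 0 0 -3;0 0 0 0 -3;0 0 0 0 -3;0 0 0 0 -2;0 0 0 0 0;0 0 0 0 0;0 0 0 0 0;0 0 0 0 0")

```text
time_s: 12.25
position: [0.5272, -0.1526, 0.1097]
tcp_rot: [[0.972, 0.001, -0.236], [0.236, -0.001, 0.972], [0.001, -1.0, -0.001]]
force: [2.8, -2.0, -1.3]
opening: 0.135
```

```bash
cat > p.py <<'E'
from h import *
import sys
c=capture("scene");t=capture("top");s=read_state();print(s["time_s"],s["position"],s["force"],s["moment"],s["opening"],"yaw",np.degrees(np.arctan2(s["tcp_rot"][1,0],s["tcp_rot"][0,0])))
M=np.array([.5262,-.1525])
for n,q in(("scene",c),("top",t)):
    h=cv2.cvtColor(q["image"],cv2.COLOR_BGR2HSV);g=(h[...,0]>45)&(h[...,0]<80)&(h[...,1]>110);g[:140]=0;g[290:]=0;g[:,:220]=0;g[:,320:]=0
    g=g.astype(np.uint8);k,l,st,_=cv2.connectedComponentsWithStats(g)
    if k>1:
        rr,kk=np.nonzero(l==1+np.argmax(st[1:,4]));P=np.array([world(q,p,.042) for p in zip(rr,kk)])[:,:2]
        w=P-M;r=np.hypot(*w.T);a=np.degrees(np.arctan2(w[:,1],w[:,0]))%360;f=r>.06;print(n,len(rr),"pointer deg",np.median(a[f]),"rmax",r.max())
        v=np.linalg.svd(P-P.mean(0))[2][0];print("  line dir",np.degrees(np.arctan2(v[1],v[0]))%180)
    h=q["image"].astype(int);red=(h[...,2]>90)&(h[...,2]>1.8*h[...,1])&(h[...,2]>1.8*h[...,0]);red[:195]=0;red[250:]=0;red[:,:225]=0;red[:,:][:,300:]=0
    rr,kk=np.nonzero(red); print(n,"red px",len(rr),[(round(x["p"],2),np.round(world(q,x["pixel"],.06),3)) for x in mark_of(q,"marker")[:1]])
    for nm,z in(("sight_point",.06),("flap_hinge",.028),("flap_tab",.028),("camera_lens",.072)):
        for x in mark_of(q,nm)[:1]:
            w=world(q,x["pixel"],z);print("  ",nm,round(x["p"],2),np.round(w,3),"deg",round(np.degrees(np.arctan2(*(w[:2]-M)[::-1]))%360,1),round(np.hypot(*(w[:2]-M)),3))
cv2.imwrite(sys.argv[1],np.hstack([cv2.resize(c["image"][180:260,220:320],None,fx=4,fy=4,interpolation=2),cv2.resize(t["image"][150:230,240:340],None,fx=4,fy=4,interpolation=2)]))
E
python3 p.py pics/f.png
```

```text
12.35 [ 0.52714566 -0.15261717  0.10969107] [ 3.68460981 -2.64135773 -1.54578411] [-0.47170488 -0.54881975 -0.11825308] 0.1322480567573412 yaw 13.663769929120983
scene 28 pointer deg 173.29414559153344 rmax 0.09637591417976005
  line dir 168.09389709869353
scene red px 0 [(0.87, array([ 0.373, -0.127,  0.06 ]))]
   flap_hinge 0.71 [ 0.399 -0.141  0.028] deg 174.9 0.128
   flap_tab 0.85 [ 0.456 -0.151  0.028] deg 179.1 0.07
   camera_lens 0.76 [ 0.378 -0.262  0.072] deg 216.4 0.184
top red px 0 [(0.38, array([ 0.364, -0.147,  0.06 ]))]
   camera_lens 0.71 [ 0.374 -0.259  0.072] deg 214.9 0.186
```

View pics/f.png

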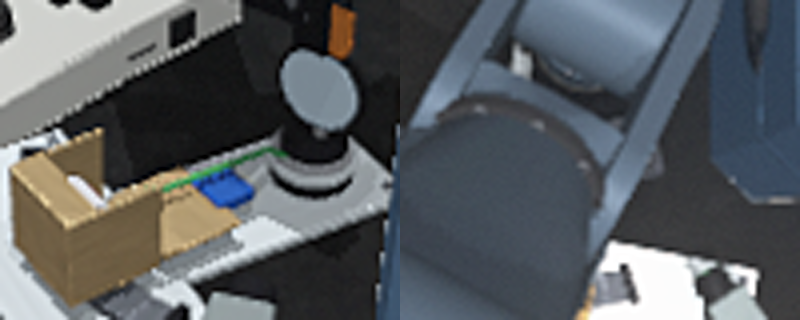

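```bash
python3 - <<'E'
from h import *
c=capture("scene")
R,K=np.mgrid[195:262,215:300];P=np.array([world(c,p) for p in zip(R.ravel(),K.ravel())])
m=(abs(P[:,2]-.084)<.004)&(P[:,0]<.41)&(P[:,0]>.3)&(P[:,1]<-.08)&(P[:,1]>-.2);Q=P[m]
print(len(Q),Q.mean(0),Q.min(0),Q.max(0));rc=cv2.minAreaRect(Q[:,:2].astype(np.float32));print(rc,np.round(cv2.boxPoints(rc),3).tolist())
h=cv2.cvtColor(c["image"],cv2.COLOR_BGR2HSV);b=(h[...,0]>105)&(h[...,0]<130)&(h[...,1]>150);b[:215]=0;b[240:]=0;b[:,:262]=0;b[:,290:]=0
rr,kk=np.nonzero(b);T=np.array([world(c,p) for p in zip(rr,kk)]);T=T[abs(T[:,2]-.033)<.003];rc=cv2.minAreaRect(T[:,:2].astype(np.float32));print("tab",len(T),T.mean(0),rc)
M=np.array([.5262,-.1525]);w=np.array(rc[0])-M;print(np.degrees(np.arctan2(w[1],w[0]))%360,np.hypot(*w))
# mirror base ring / mirror disc centre in scene
x=masks_of(c,"mirror_face")
for q in x[:1]: print("mirror mask",q["p"],q["bbox"])
# overlay: predicted pointer for 3 angles, with marker point
im=cv2.resize(c["image"][190:260,220:320],None,fx=8,fy=8,interpolation=2)
for a,col in((172,(255,0,255)),(175.6,(0,0,255)),(179,(255,255,0))):
    d=np.array([np.cos(np.radians(a)),np.sin(np.radians(a))])
    pr=[proj(c,[*(M+d*r),.042]) for r in(.03,.124)]
    cv2.line(im,*[(int((k-220)*8),int((r-190)*8)) for r,k in pr],col,1)
cv2.imwrite("pics/g.png",im)
E
```

```text
275 [ 0.34414845 -0.14082907  0.0835081 ] [ 0.32495139 -0.17364995  0.0800962 ] [ 0.38944273 -0.10607958  0.08752875]
((0.35682591795921326, -0.1396344006061554), (0.06565788388252258, 0.060995686799287796), 85.75411987304688) [[0.3240000009536743, -0.17000000178813934], [0.38499999046325684, -0.17499999701976776], [0.38999998569488525, -0.10899999737739563], [0.32899999618530273, -0.10499999672174454]]
tab 78 [ 0.45433625 -0.15194528  0.03281033] ((0.45488572120666504, -0.1521434187889099), (0.02602308988571167, 0.02578129433095455), 84.0205078125)
179.71351560258327 0.0713151702653342
mirror mask 0.83 [290.2, 184.1, 312.9, 224.8]
```

View pics/g.png

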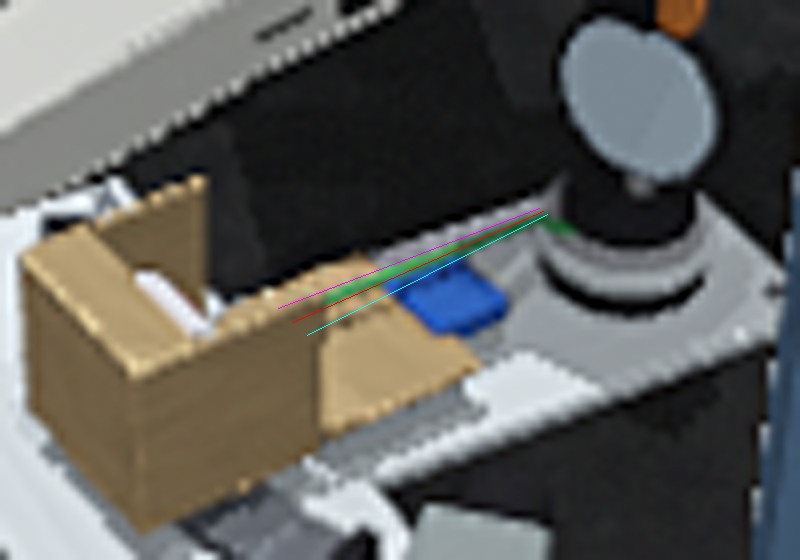

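The green rod lies between the 172° (magenta) and 175.6° (red, aim at marker) lines, at about 173.5°. It needs about 1.2° more of mirror turn.

send_rows(moves="0 0 0 0 -0.6;0 0 0 0 -0.6;0 0 0 0 0;0 0 0 0 0;0 0 0 0 0;0 0 0 0 0;0 0 0 0 0;0 0 0 0 0")

```text
time_s: 13.62
position: [0.5271, -0.1526, 0.1097]
tcp_rot: [[0.966, 0.001, -0.257], [0.257, -0.001, 0.966], [0.001, -1.0, -0.001]]
force: [4.0, -2.8, -2.1]
opening: 0.137
```

```bash
python3 p.py pics/i.png; python3 - <<'E'
from h import *
c=capture("scene");M=np.array([.5262,-.1525]);h=cv2.cvtColor(c["image"],cv2.COLOR_BGR2HSV)
# per-angle green score along the projected rod
g=((h[...,0]>40)&(h[...,0]<85)&(h[...,1]>70)).astype(np.float32)
A=np.arange(166,186,.5);S=[]
for a in A:
    d=np.array([np.cos(np.radians(a)),np.sin(np.radians(a))]);p=np.array([proj(c,[*(M+d*r),.042]) for r in np.linspace(.05,.1,40)],np.float32)
    S.append(cv2.remap(g,p[:,1:2],p[:,:1],1).mean())
S=np.array(S);print("score-weighted deg",(A*S**2).sum()/(S**2).sum(),"peak",A[S.argmax()],S.max())
for n in("beaker","vial","small_bottle","crucible"):
    print(n,[np.round(world(c,m["pixel"],0),3) for m in mark_of(c,n)[:1]])
E
```

```text
13.7167 [ 0.52711247 -0.15259611  0.10968428] [ 3.68695516 -4.03510571 -2.18076841] [-0.58485214 -0.62833226 -0.12162759] 0.13309526958998905 yaw 14.881816121633701
scene 16 pointer deg 175.3674017442835 rmax 0.09255531655663278
  line dir 175.52290385705265
scene red px 0 [(0.74, array([ 0.368, -0.14 ,  0.06 ]))]
   sight_point 0.55 [ 0.389 -0.25   0.06 ] deg 215.6 0.168
   flap_hinge 0.57 [ 0.394 -0.141  0.028] deg 175.0 0.133
   flap_tab 0.73 [ 0.457 -0.156  0.028] deg 182.5 0.069
   camera_lens 0.74 [ 0.378 -0.252  0.072] deg 213.9 0.179
top red px 0 [(0.58, array([ 0.359, -0.135,  0.06 ]))]
   camera_lens 0.86 [ 0.373 -0.245  0.072] deg 211.1 0.179
score-weighted deg 175.68627331618848 peak 175.5 0.9243652
beaker [array([0.393, 0.183, 0.   ])]
vial [array([0.41 , 0.268, 0.   ])]
small_bottle [array([ 0.388, -0.419,  0.   ])]
crucible [array([0.474, 0.21 , 0.   ])]
```

```bash
python3 -c "
from rig import *
print(hand_in())"
```

```text
the job is handed in; nothing more can be done
None
```

I opened the flap first, then turned the mirror to line up with the marker and handed in at about 14 s, still gripping the orange grip.

- **Flap:** I pushed the blue tab from the robot side with closed fingers until it fell open. In the picture it lies flat, with the tab about 32 mm above the worktop and about 68 mm out from the hinge.
- **Mirror:** The grip closed to about 12 mm, which matches the bar. I turned it about 39° (0.68 rad) counter-clockwise. The last pictures put the pointer at 175.4–175.7°. The direction to the marker, worked out from the carton's outline in both cameras, is 175.6°, and about ±4° would still land on the disc.
- **Forces and bystanders:** The last wrist force was about 6 N. The carton's outline was the same before and after opening the flap. The beaker, vial, bottle and crucible measured where they were at the start, to within about 1 cm of detection noise. I did not re-measure the dish, but nothing went near it.

**Checks that failed or disagreed:**
- I never saw the red marker itself in either camera, so its direction is inferred from the carton.
- The network's `sight_point` detection was clearly wrong: it landed on the inspection camera.
- Its single-shot lens bearings scattered from 211° to 216°.
- The blue tab alone gave a bearing of about 180–182°. I put that down to the pointer covering part of it and went by the carton outline instead.

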